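# Tip a carton into the check outline

## Robot

A 7-joint arm with a two-finger parallel gripper is mounted at the origin on the work surface. World frame = base frame: x ahead of the robot, y to its left, z up, the work surface at z = 0. Lengths are in m, angles in rad, forces in N, time in s.
With the tool pointing down it reaches from about 0.4 to 0.875 m from the base axis. Payload 4.4 kg.
Tool frame: the origin (TCP) lies midway between the tips of the shut fingers; the grasp point (between the pads) lies 19 mm behind it; z points along the fingers, y is the line along which they close (so a half turn about z gives the same grasp; the last joint's range is limited). The gripper opens to 85 mm and grips with 20 to 120 N. Pads are 22 mm wide; open, the fingers measure 114 mm over their backs; the gripper's body (76 mm by 85 mm) begins 54 mm behind the grasp point. The pads swing forward as they close: fully open they stand 13 mm farther back than shut.
Start: joints at [1.157, 0.628, 0.038, 1.517, -0.027, 0.996, -0.02], TCP at [0.222, -0.611, 0.204] pointing down, gripper open.
Joint ranges: [-3.06, 3.06], [-0.37, 2.12], [-1.25, 1.32], [0.18, 2.47], [-1.1, 4.24], [0.23, 1.98], [-2.94, 2.94]. Speed limits (rad/s): [2.57, 2.57, 3.14, 3.14, 3.14, 3.14, 3.14].

## Interface

Orientations are given as a rotation vector (axis times angle).
In Python, from station import ctrl gives the robot as it stands.
- The arm moves only by the tool step_arm, never from a script. Its argument "targets" is one flat list of numbers, 4 for each row, row after row: the shift along the tool's x, y, z in cm, then the turn about the tool's z in degrees. A call has exactly 8 rows; each row is the pose to reach, as a shift and turn from the pose commanded when the call began, along the tool's axes at that moment; what a row does not reach only later rows make up. A row lasts 1/10 s, in which the tool goes at most 50 mm and 8.59 degrees, less where a joint would pass 70% of its speed; a pose out of reach is approached as far as the arm can. A call with a gripper value outside its range is refused whole. "grip" is the finger opening in cm, from 0 to 8.54, set as the call begins (left out, the last holds). The fingers move at their own pace and stop on an object; the grip force is fixed at half the most. Time passes only in rows, so rows that repeat a pose let the fingers close, or fill a call up. It gives the time, the measured TCP pose, the force, the opening and the grip force at its end, in the units of the state.
- ctrl.read_state(): the state, without advancing time (a new reading comes with each control period).
- ctrl.capture(name): name is "scene" or "top"; returns (picture, depth): 480x640x3 uint8, red, green, blue; 480x640 float32, m along the optical axis (not along the pixel's ray), 0 where there is no reading.
- ctrl.calibration(name): a dict with "intrinsics" (3x3 intrinsics, pixels), "extrinsics" (4x4, takes a point from world to camera coordinates). Camera axes: x right, y up, looking along -z (the intrinsics and any distortion apply to the point x, -y, -z); pixel columns grow to the right and rows downward; lengths in m; the calibration is good to about 2 mm. A picture is of the moment at which its call begins. calibration takes no time and is no camera call.
- ctrl.sign_off(): hands the job in; it is judged then, once.
The state is a dict: "t": time; "q": joint angles; "qvel": joint speeds; "joint_efforts": joint torques, N m; "tool_pos": TCP position; "ee_rot": TCP orientation; "force": force on the tool from outside, world axes, zero at the start; "wrist_torque": the same for the moment, N m; "gripper_width": finger opening in m; "grip_force": force on a finger pad.
Only numpy, scipy, OpenCV 4.12 (cv2) and the standard library are available. Lean on these libraries where they do the work, as an engineer would, in place of code of your own. Each camera call takes 0.05 s, during which the arm holds its last target. There are 200 camera calls.

## Task

Tip over the taller of the two cartons that stand on the metal plate by pushing high on its back, without sliding it along upright, so that it falls flat inside the outline in front of it; then press the push button on the grey console fully down and let it go. Only push and press: do not lift or carry the carton, and leave the short carton and everything else where it stands.

Things in the scene. Friction and masses are not known exactly. Their poses are not given: they have to be found in the camera images.
- tall_carton: the taller white carton, a closed box 42 (x) x 60 (y) x 140 (height) mm, about 150 g, standing loose on its small end on the plate, at the near (-x) end of one outline. Origin at the centre of its underside, z up along its height; its x axis is within 6 degrees of the plate's. It is to fall towards +x onto its front broad face. The short carton is about 60 mm clear of its side
- tall_carton_mid (a point): the centre of the tall carton's volume, 70 mm up from its underside. Pushed on its back (-x) face 80 mm or more above the plate, the carton tips rather than slides, and falls by itself once leaned about 17 degrees. Its front face starts about 18 (11 to 25) mm inside the near line of the outline, its middle within 6 mm of the outline's midline; falling, its foot hardly shifts
- tall_carton_foot_l (a point): on the tall carton's underside, middle of its thickness, at its +y side (30 mm from the origin)
- tall_carton_foot_r (a point): the same at its -y side
- tall_carton_top_l (a point): on the tall carton's top end, middle of its thickness, at its +y side (30 mm from the axis, 140 mm above the underside)
- tall_carton_top_r (a point): the same at its -y side
- short_carton: the shorter white carton, 42 (x) x 60 (y) x 85 (height) mm, standing loose at the start end of the other outline; it stays as it is. Origin at the centre of its underside
- plate: fixed aluminium plate lying on the bench, 340 (x) x 250 (y) x 6 mm, origin at the centre of its underside; its top is 6 mm above the bench. Its x axis is the direction in which cartons are tipped; turned by up to 50 degrees from straight ahead. Two dark rectangular outlines (flat lines 4 mm wide) lie side by side on it, long side along x
- left_outline (a point): centre of the outline on the plate's +y side, on the plate's top; axes as the plate's. Inside the lines it measures 180 mm along x and 100 mm along y
- right_outline (a point): centre of the like outline on the plate's -y side, 120 mm from the other
- check_button_top (a point): centre of the top of the one push button (grey round cap, 34 mm across, facing up) on the console, a fixed grey box 100 x 90 x 45 mm on the left or right of the plate
- check_button (a joint): how far the push button is pressed (m): 0 released, 0.008 fully down, which takes about 5 N; it springs back by itself
- cream_jar: small white jar, 44 mm across and 36 mm tall, standing loose on the plate beyond the far ends of the outlines; origin at the centre of its underside
- lotion_bottle: white bottle, 54 mm across and 130 mm tall, standing on the bench on the other side of the plate from the console; origin at the centre of its underside
- beaker: glass beaker, 70 mm across and 90 mm tall, far right on the bench; origin at the centre of its underside
- steel_bowl: steel bowl, 110 mm across and 50 mm tall, near right on the bench; origin at the centre of its underside
- amber_jar: amber glass jar, 60 mm across and 70 mm tall, far left on the bench; origin at the centre of its underside
- spatula: spatula with a white handle lying on the bench at the near left; origin on its underside

How it is judged:
By the outcome, as a careful person would: the job done as asked, in the order asked, and still so for the second after the job is handed in, with the robot touching nothing.
It also fails if it takes over 38 s, if anything falls off the work surface, if the arm or the gripper's body presses on something with over 40 N, if the wrist force passes 120 N, or if a joint passes its speed limit or range.

## Working session

There is one attempt and no reset: what is moved stays moved. The work goes in short steps, Python scripts to look and compute and a tool call to move; the robot and the scene stay as the last step left them, time stands still between calls to the robot, and variables do not carry over. Pictures are saved under pics/ and viewed, at most 10 in all, crops included, and the job is handed in when it is done.

Besides the shell and the picture viewer there is one more tool, called after "Call:" by a JSON object that holds its "op" and its "data", one argument or row to a line. step_arm: Moves the arm, as the interface text tells. Its arguments: {"type":"object","properties":{"targets":{"type":"array"},"grip":{"type":"number"}},"required":["targets"]}

```bash
mkdir -p pics; python3 - <<'E'
from station import ctrl
import cv2,numpy as np
s=ctrl.read_state();print(s['t'],s['tool_pos'],s['ee_rot'],s['gripper_width'])
for n in("scene","top"):
    p,d=ctrl.capture(n);cv2.imwrite(f'pics/{n}0.png',p[:,:,::-1]);np.save(f'{n}0.npy',d);np.save(f'{n}p.npy',p)
    c=ctrl.calibration(n);print(n,c)
E
```

```text
0.0 [ 0.22134295 -0.61043528  0.20308117] [-3.09238482e+00 -5.43308057e-01  5.68867685e-04] 0.0853478398423475
scene {'intrinsics': array([[563.69555043,   0.        , 318.67245102],
       [  0.        , 563.69555043, 247.11164894],
       [  0.        ,   0.        ,   1.        ]]), 'extrinsics': array([[ 0.27660784,  0.9608333 , -0.01695483, -0.15916539],
       [-0.62509027,  0.19329761,  0.7562395 ,  0.25909217],
       [ 0.72989743, -0.19858348,  0.65407518, -1.57563907],
       [ 0.        ,  0.        ,  0.        ,  1.        ]])}
top {'intrinsics': array([[558.4812842 ,   0.        , 324.67559835],
       [  0.        , 558.4812842 , 237.61382668],
       [  0.        ,   0.        ,   1.        ]]), 'extrinsics': array([[-0.00240347, -0.99982052, -0.01879211,  0.02566698],
       [ 0.99563299, -0.00414631,  0.09326174, -0.53291585],
       [-0.09332292, -0.0184859 ,  0.99546427, -1.41315276],
       [ 0.        ,  0.        ,  0.        ,  1.        ]])}
```

View pics/top0.png

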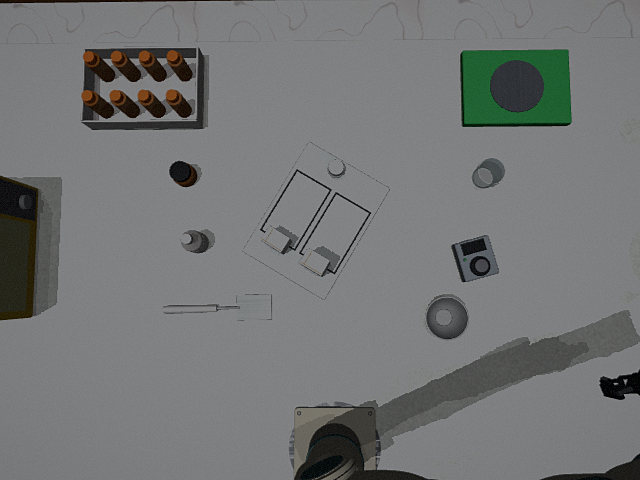

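View pics/scene0.png

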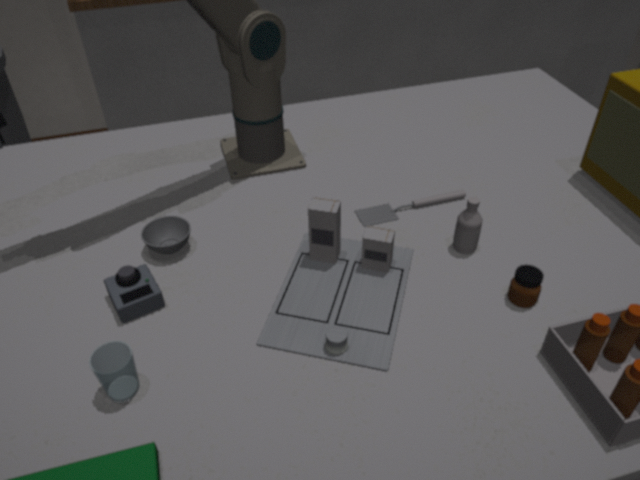

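The tall carton stands on the right outline (top view about (318,262), scene view (325,230)). The short carton is at (278,239) and the console button at (480,266) in the top view. Next I'll get positions from depth.

```bash
cat > h.py <<'E'
from station import ctrl
import cv2,numpy as np
def cloud(n,d):
    c=ctrl.calibration(n);K=c['intrinsics'];E=c['extrinsics']
    v,u=np.mgrid[:480,:640];X=np.stack([(u-K[0,2])/K[0,0]*d,-(v-K[1,2])/K[1,1]*d,-d],-1)
    return (X-E[:3,3])@E[:3,:3]
def ray(n,u,v,z):
    c=ctrl.calibration(n);K=c['intrinsics'];E=c['extrinsics'];R=E[:3,:3]
    w=R.T@np.array([(u-K[0,2])/K[0,0],-(v-K[1,2])/K[1,1],-1]);o=-R.T@E[:3,3]
    return o+w*(z-o[2])/w[2]
E
python3 - <<'E'
from h import *
for n in('top','scene'):
    d=np.load(n+'0.npy');P=cloud(n,d);ok=d>0
    def rect(b,z0,z1,name):
        m=ok&(P[...,0]>b[0])&(P[...,0]<b[1])&(P[...,1]>b[2])&(P[...,1]<b[3])&(P[...,2]>z0)&(P[...,2]<z1)
        q=P[m]; 
        if len(q)<5: print(n,name,len(q));return
        r=cv2.minAreaRect(q[:,:2].astype(np.float32)*1000)
        print(n,name,len(q),'z',np.median(q[:,2]).round(4),'rect',np.round(r[0],1),np.round(r[1],1),round(r[2],1),'med',np.median(q,0).round(4))
    rect((.3,.8,-.25,.2),.137,.16,'tall top'); rect((.3,.8,-.25,.2),.084,.1,'short/mid')
    rect((.3,.7,-.5,-.25),.047,.08,'button')
    rect((.3,.8,-.25,.2),.03,.05,'jar')
for uv in((309,142),(390,187),(326,299),(243,251)): print('plate',ray('top',*uv,.006))
d=np.load('top0.npy');P=cloud('top',d);print(P[262,318],P[264,481],P[239,300],P[300,400])
for n,b in(('top',(230,130,180,180)),('scene',(250,180,180,180))):
    x,y,w,h=b;p=np.load(n+'p.npy')[y:y+h,x:x+w,::-1];cv2.imwrite(f'pics/{n}c.png',cv2.resize(p,None,fx=3.3,fy=3.3,interpolation=cv2.INTER_CUBIC))
E
python3 -c "
import cv2,numpy as np
cv2.imwrite('pics/cc.png',np.vstack([cv2.imread('pics/topc.png')]))"
```

```text
top tall top 456 z 0.1452 rect [466.   47.1] [59.8 42.2] 59.9 med [0.4665 0.0469 0.1452]
top short/mid 418 z 0.0908 rect [494.5  96.8] [175.1  42.1] 58.2 med [0.5241 0.1451 0.0908]
top button 736 z 0.0539 rect [ 504.  -358.2] [123.5 409.2] 71.9 med [ 0.4668 -0.3591  0.0539]
top jar 282 z 0.0414 rect [ 519.3 -118.4] [421.3 279.9] 62.4 med [ 0.7061 -0.0086  0.0414]
scene tall top 471 z 0.1451 rect [466.3  45.6] [61.7 48.2] 57.0 med [0.4713 0.0437 0.1451]
scene short/mid 641 z 0.0905 rect [496.2  94.4] [175.9  46.5] 59.5 med [0.5191 0.1309 0.0905]
scene button 1182 z 0.0587 rect [ 504.6 -359.1] [122.3 407.4] 71.7 med [ 0.506  -0.3757  0.0587]
scene jar 917 z 0.0408 rect [517.2 -97.7] [480.3 282.8] 58.4 med [0.5445 0.0084 0.0408]
plate [0.78981545 0.06526746 0.006     ]
plate [ 0.66758772 -0.14763974  0.006     ]
plate [0.37551717 0.02123442 0.006     ]
plate [0.50057417 0.23766247 0.006     ]
[0.46435476 0.03758917 0.14292065] [ 0.46171939 -0.36313366  0.06970094] [0.53111861 0.08851942 0.0093521 ] [ 0.37250697 -0.16973653  0.00333238]
```

View pics/topc.png

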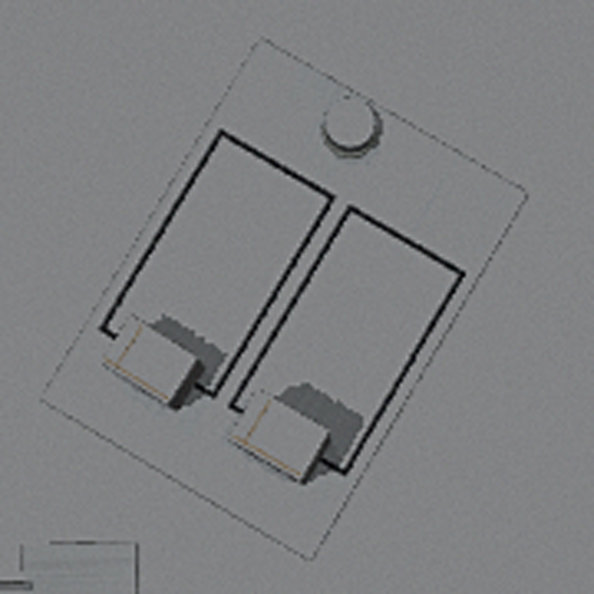

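```bash
cat >> h.py <<'E'
from scipy.spatial.transform import Rotation as Ro
def shift(wp,p=None):
    s=ctrl.read_state();R=Ro.from_rotvec(s['ee_rot']).as_matrix()
    return (100*R.T@(np.array(wp)-(s['tool_pos'] if p is None else p))).round(2)
def yaw(): 
    R=Ro.from_rotvec(ctrl.read_state()['ee_rot']).as_matrix();return np.degrees(np.arctan2(R[1,0],R[0,0])),R.round(3)
E
python3 - <<'E'
from h import *
print(yaw(),shift((.36,-.3,.2)),shift((.405,.08,.2)))
for n in('top','scene'):
    d=np.load(n+'0.npy');P=cloud(n,d);m=(d>0)&(abs(P[...,0]-.47)<.1)&(abs(P[...,1]+.36)<.1)&(P[...,2]>.0505)
    q=P[m];print(n,len(q),np.histogram(q[:,2],np.arange(.05,.085,.003)))
    for a,b in((.052,.06),(.06,.075)):
        r=q[(q[:,2]>a)&(q[:,2]<b)]
        if len(r)>5: c=cv2.minAreaRect(r[:,:2].astype(np.float32)*1000);print(a,c,np.median(r,0))
E
```

```text
(np.float64(19.928873890794517), array([[ 0.94 ,  0.341, -0.001],
       [ 0.341, -0.94 ,  0.002],
       [-0.   , -0.002, -1.   ]])) [ 23.62 -24.46   0.36] [ 40.8  -58.65   0.42]
top 342 (array([52, 57, 61, 25, 26, 52, 50, 13,  6,  0,  0]), array([0.05 , 0.053, 0.056, 0.059, 0.062, 0.065, 0.068, 0.071, 0.074,
       0.077, 0.08 , 0.083]))
0.052 ((446.4864807128906, -345.3818359375), (66.69309997558594, 187.07456970214844), 61.185428619384766) [ 0.45991722 -0.35754998  0.05600361]
0.06 ((458.56341552734375, -361.7093200683594), (42.045616149902344, 37.1461067199707), 87.92363739013672) [ 0.45932371 -0.36256884  0.06759006]
scene 409 (array([37, 74, 87, 27, 23, 65, 86, 10,  0,  0,  0]), array([0.05 , 0.053, 0.056, 0.059, 0.062, 0.065, 0.068, 0.071, 0.074,
       0.077, 0.08 , 0.083]))
0.052 ((438.260498046875, -328.2611999511719), (50.18751907348633, 136.5917510986328), 30.783283233642578) [ 0.47263407 -0.36268484  0.05620188]
0.06 ((459.9423828125, -365.8732604980469), (35.352027893066406, 32.88224792480469), 10.446675300598145) [ 0.46461442 -0.36575364  0.0678951 ]
```

Call:
{"op": "step_arm", "data": {
  "targets": [2,-2,0,5,5,-5,0,12,8.5,-8.5,0,19,12,-12,0,26,15.5,-16,0,33,19,-19.5,0,40,22,-22.5,0,46,23.6,-24.5,0,50],
  "grip": 0
}}

```text
t: 0.9
tool_pos: [0.3615, -0.2962, 0.2037]
ee_rot: [-3.032, 0.813, 0.001]
force: [-0.4, -0.4, 0.0]
gripper_width: -0.0003
grip_force: 0.0
```

```bash
python3 - <<'E'
from h import *
s=ctrl.read_state();print(s['t'],s['tool_pos'],s['q'],yaw()[0],shift((.407,.0805,.2)))
E
```

```text
0.9 [ 0.36151784 -0.29615703  0.20369561] [ 0.4288815   0.3820257   0.27048911  2.01263052 -0.14660543  0.76630513
 -1.30785237] -30.01697773128461 [-14.9  -34.89   0.45]
```

Call:
{"op": "step_arm", "data": {
  "targets": [-1.5,-4,0,0,-3.5,-8.5,0,0,-5.5,-13,0,0,-7.5,-17.5,0,0,-9.5,-22,0,0,-11.5,-26.5,0,0,-13.5,-31,0,0,-14.9,-34.9,0,0]
}}

```text
t: 1.7
tool_pos: [0.4053, 0.0791, 0.204]
ee_rot: [-3.034, 0.812, 0.001]
force: [2.3, -0.6, 0.4]
gripper_width: -0.0004
grip_force: 0.0
```

```bash
python3 - <<'E'
from h import *
s=ctrl.read_state();print(s['t'],s['tool_pos'],s['q'],yaw()[0],shift((.407,.0805,.12)),shift((.466,.0465,.12)))
E
```

```text
1.7 [0.40526542 0.0791182  0.20402718] [-0.40192625  0.29946657  0.18157045  2.1394706  -0.08264944  0.70918229
 -2.25923944] -29.963672885488098 [ 0.09 -0.2   8.4 ] [ 6.89 -0.21  8.4 ]
```

Call:
{"op": "step_arm", "data": {
  "targets": [0,-0.2,2,0,0,-0.2,5,0,0,-0.2,7.5,0,0,-0.2,8.6,0,0,-0.2,8.6,0,0.8,-0.2,8.6,0,1.6,-0.2,8.6,0,2.2,-0.2,8.6,0]
}}

```text
t: 2.5
tool_pos: [0.4278, 0.0666, 0.1189]
ee_rot: [-3.033, 0.816, -0.004]
force: [-0.8, 0.9, -0.7]
gripper_width: -0.0003
grip_force: 0.0
```

```bash
python3 - <<'E'
from h import *
s=ctrl.read_state();print(s['t'],s['tool_pos'],s['force'],yaw()[0],shift((.466,.0465,.118)))
p,d=ctrl.capture('top');a=p[180:320,250:390,::-1];p,d=ctrl.capture('scene');b=p[160:300,250:390,::-1]
cv2.imwrite('pics/pre.png',cv2.resize(np.hstack([a,b]),None,fx=2.8,fy=2.8,interpolation=cv2.INTER_CUBIC))
E
```

```text
2.5 [0.42780305 0.06658449 0.1188698 ] [-0.75224082  0.90303006 -0.71584029] -30.115009614824025 [ 4.31 -0.18  0.1 ]
```

View pics/pre.png

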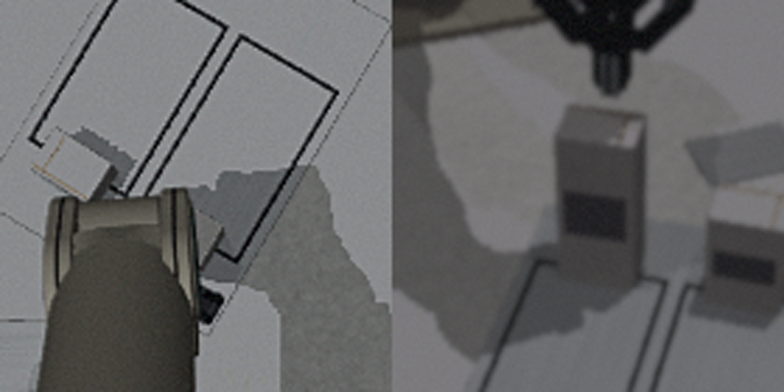

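```bash
python3 - <<'E'
from h import *
c=ctrl.calibration('scene');K=c['intrinsics'];E=c['extrinsics']
def pr(X):
    x=E[:3,:3]@np.array(X)+E[:3,3];x=x*[1,-1,-1];u=K@x;u=u[:2]/u[2];return (u-[250,160])*2.8+[392,0]
print(pr(ctrl.read_state()['tool_pos']))
e=np.array([.866,-.5]);f=np.array([.5,.866]);c0=np.array([.466,.0465])
for a in(-.021,.021):
  for b in(-.03,.03): print(a,b,pr([*(c0+a*e+b*f),.146]),pr([*(c0+a*e+b*f),.006]))
E
```

```text
[611.88219078 119.77294534]
-0.021 -0.03 [567.94370672 102.37929136] [572.09807819 245.06591839]
-0.021 0.03 [647.08239009 112.82704774] [645.47960539 256.06981823]
0.021 -0.03 [553.49257979 135.67316988] [558.82535973 279.44351272]
0.021 0.03 [634.6378853 146.7471389] [633.92904482 291.05090499]
```

Call:
{"op": "step_arm", "data": {
  "targets": [0,-0.2,0.6,0,0,-0.2,1.0,0,0.6,-0.2,1,0,1.1,-0.2,1,0,1.6,-0.2,1,0,2.1,-0.2,1,0,2.6,-0.2,1,0,3.1,-0.2,1,0]
}}

```text
t: 3.4
tool_pos: [0.4542, 0.053, 0.1081]
ee_rot: [-3.034, 0.815, -0.0]
force: [-0.2, 0.7, 0.7]
gripper_width: -0.0
grip_force: 0.1
```

```bash
python3 - <<'E'
from h import *
s=ctrl.read_state();print(s['t'],s['tool_pos'],s['force'],yaw()[0],shift((.466,.0465,.108)))
p,d=ctrl.capture('scene');b=p[150:300,240:420,::-1]
cv2.imwrite('pics/push1.png',cv2.resize(b,None,fx=4,fy=4,interpolation=cv2.INTER_CUBIC))
E
```

```text
3.4 [0.45422902 0.05299352 0.10808368] [-0.18087772  0.73888623  0.6809028 ] -30.082800929320733 [ 1.34 -0.03  0.01]
```

View pics/push1.png

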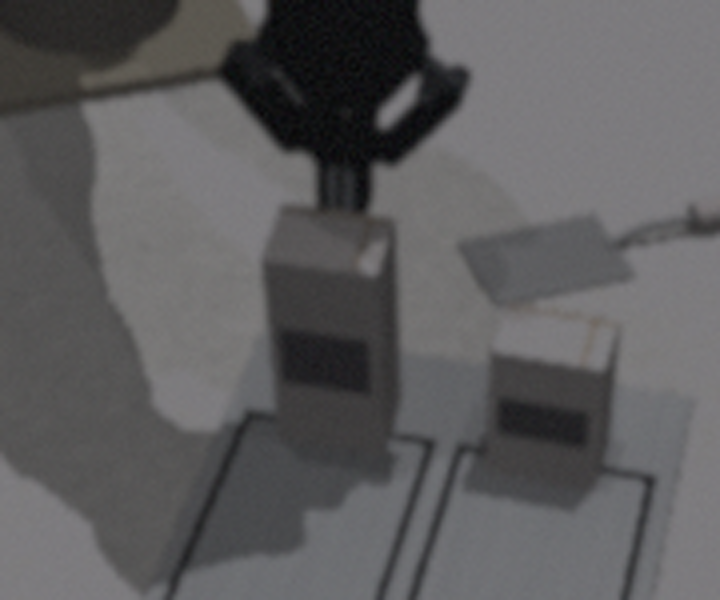

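The tip is behind the carton's top edge at (345,205), and the carton leans a little with its foot still in place. I'll keep pushing.

Call:
{"op": "step_arm", "data": {
  "targets": [0.5,0,0,0,1.0,0,0,0,1.5,0,0,0,2.0,0,0,0,2.5,0,0,0,2.9,0,0,0,2.9,0,0,0,2.9,0,0,0]
}}

```text
t: 4.25
tool_pos: [0.4787, 0.0387, 0.108]
ee_rot: [3.034, -0.815, -0.0]
force: [-0.1, 0.2, 0.7]
gripper_width: 0.0001
grip_force: 0.0
```

```bash
python3 - <<'E'
from h import *
s=ctrl.read_state();print(s['t'],s['tool_pos'],s['force'],yaw()[0])
p,d=ctrl.capture('scene');b=p[150:340,240:430,::-1]
cv2.imwrite('pics/push2.png',cv2.resize(b,None,fx=3,fy=3,interpolation=cv2.INTER_CUBIC))
E
```

```text
4.25 [0.4787113  0.03872809 0.10796088] [-0.06051618  0.1872988   0.69868116] -30.076452450861293
```

View pics/push2.png

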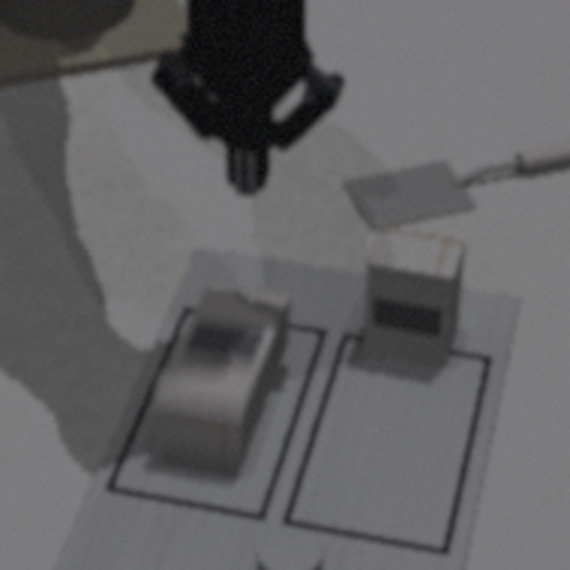

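The carton is mid-fall, inside the outline. I'll back off and rise.

Call:
{"op": "step_arm", "data": {
  "targets": [-1,0,-1,0,-2,0,-3,0,-2,0,-6,0,-2,0,-9,0,-2,3,-9,0,-2,7,-9,0,-2,11.5,-9,0,-2,16,-9,0]
}}

```text
t: 5.1
tool_pos: [0.3798, -0.09, 0.1986]
ee_rot: [-3.034, 0.812, -0.001]
force: [1.5, -1.1, 0.7]
gripper_width: -0.0002
grip_force: 0.0
```

```bash
python3 - <<'E'
from h import *
s=ctrl.read_state();print(s['t'],s['tool_pos'],shift((.460,-.364,.1)),s['q'])
p,d=ctrl.capture('scene');a=p[150:380,240:430,::-1];np.save('s1.npy',d)
p,d=ctrl.capture('top');b=p[130:320,230:400,::-1];b=cv2.resize(b,(int(170*230/190),230))
cv2.imwrite('pics/fall.png',cv2.resize(np.hstack([a,b]),None,fx=1.98,fy=1.98,interpolation=cv2.INTER_CUBIC))
P=cloud('top',d);m=(d>0)&(abs(P[...,0]-.55)<.14)&(abs(P[...,1]-.02)<.14)&(P[...,2]>.043)&(P[...,2]<.056)
q=P[m];e=np.array([.8625,-.506]);f=np.array([.506,.8625]);r=q[:,:2]-[.553,-.008];r=r[abs(r@f)<.055]
r=r[abs(r@e)<.1];print(len(r),np.percentile(r@e,[1,99]),np.percentile(r@f,[1,99]))
E
```

```text
5.1 [ 0.37980396 -0.0900076   0.19864808] [20.63 19.74  9.86] [ 6.57841993e-04  2.77442077e-01  2.02536460e-01  2.19911033e+00
 -8.93839943e-02  6.71885835e-01 -1.82818108e+00]
1193 [-0.07482219  0.06213314] [-0.02604771  0.03275695]
```

View pics/fall.png

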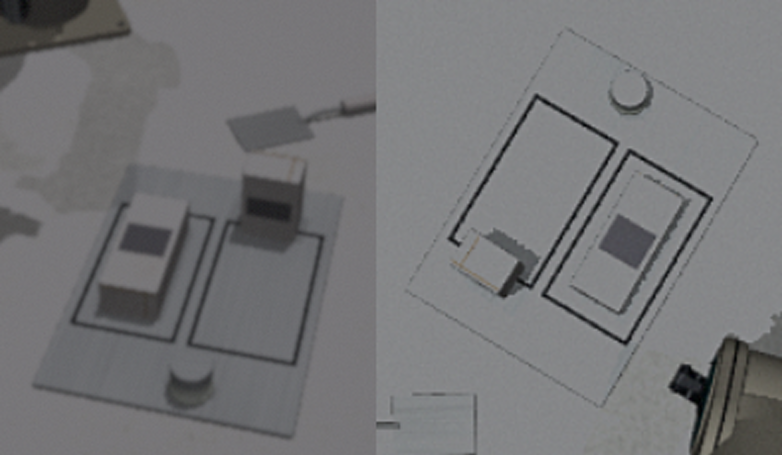

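The tall carton lies flat inside the right outline, with all edges clear of the lines. Next, the button.

Call:
{"op": "step_arm", "data": {
  "targets": [2,2,0,0,5,5,0,0,8.2,8,0,0,11.5,11,0,0,14.5,14,1,0,17.5,17,3,0,20,19,5,0,20.6,19.7,7,0]
}}

```text
t: 6.0
tool_pos: [0.4623, -0.3665, 0.1278]
ee_rot: [3.031, -0.818, 0.004]
force: [-0.5, 0.9, -0.9]
gripper_width: 0.0
grip_force: 0.0
```

```bash
python3 - <<'E'
from h import *
s=ctrl.read_state();print(s['t'],s['tool_pos'],s['force'],shift((.461,-.3635,.069)))
E
```

```text
6.0 [ 0.46231672 -0.36645709  0.12780488] [-0.4737013   0.8569816  -0.86103652] [-0.28 -0.2   5.88]
```

Call:
{"op": "step_arm", "data": {
  "targets": [-0.2,-0.2,1.5,0,-0.2,-0.2,3.5,0,-0.2,-0.2,4.8,0,-0.2,-0.2,5.4,0,-0.2,-0.2,5.8,0,-0.2,-0.2,6.1,0,-0.2,-0.2,6.3,0,-0.2,-0.2,6.3,0]
}}

```text
t: 6.8
tool_pos: [0.4603, -0.3608, 0.0653]
ee_rot: [3.034, -0.815, 0.001]
force: [-0.4, -0.7, 0.5]
gripper_width: 0.0
grip_force: 0.0
```

Call:
{"op": "step_arm", "data": {
  "targets": [0,0,0.1,0,0,0,0.2,0,0,0,0.3,0,0,0,0.4,0,0,0,0.5,0,0,0,0.5,0,0,0,0.5,0,0,0,0.5,0]
}}

```text
t: 7.6
tool_pos: [0.4603, -0.3607, 0.0601]
ee_rot: [3.034, -0.815, 0.0]
force: [1.1, 0.6, -0.0]
gripper_width: -0.0001
grip_force: 0.0
```

```bash
python3 - <<'E'
from h import *
p,d=ctrl.capture('scene');a=p[230:330,80:180,::-1];P=cloud('scene',d)
p,d=ctrl.capture('top');b=p[215:315,430:530,::-1]
cv2.imwrite('pics/btn.png',cv2.resize(np.hstack([a,b]),None,fx=4,fy=4,interpolation=cv2.INTER_CUBIC))
c=ctrl.calibration('scene');K=c['intrinsics'];E=c['extrinsics']
x=(E[:3,:3]@ctrl.read_state()['tool_pos']+E[:3,3])*[1,-1,-1];u=K@x;print((u[:2]/u[2]-[80,230])*4,ctrl.read_state()['force'])
E
```

```text
[196.69481567 174.08018836] [ 0.37986415 -0.57702671  0.32255554]
```

View pics/btn.png

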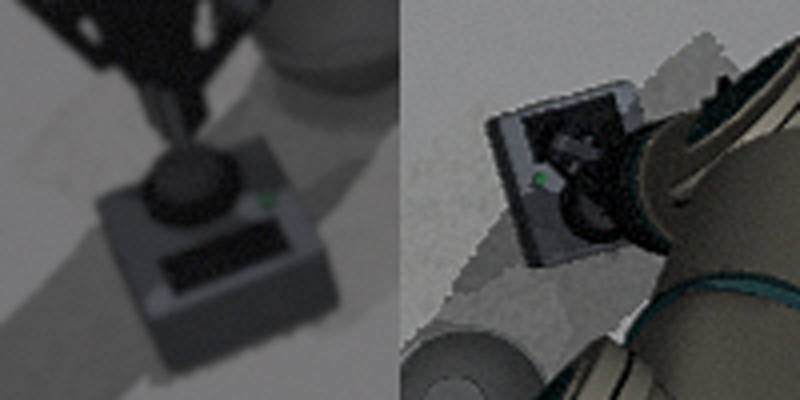

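```bash
python3 - <<'E'
from h import *
p,d=ctrl.capture('scene');P=cloud('scene',d)
for v in range(254,286,2): print(v,[tuple((P[v,u]*1000).round().astype(int).tolist()) if d[v,u]>0 else 0 for u in(122,125,128)],p[v,125])
print(ctrl.read_state()['tool_pos'])
E
```

```text
254 [(470, -361, 120), (469, -355, 119), (467, -350, 116)] [ 8  9 10]
256 [(475, -361, 120), (471, -356, 115), (465, -352, 109)] [18 19 21]
258 [(474, -362, 114), (468, -358, 108), (470, -352, 108)] [25 27 29]
260 [(467, -364, 104), (468, -359, 103), (473, -353, 106)] [26 28 32]
262 [(470, -365, 101), (468, -360, 98), (472, -354, 100)] [39 39 42]
264 [(472, -366, 98), (470, -361, 94), (470, -356, 93)] [45 43 48]
266 [(362, -387, 0), (473, -362, 92), (450, -360, 71)] [36 39 42]
268 [(450, -372, 69), (450, -367, 68), (452, -361, 68)] [30 32 34]
270 [(455, -373, 68), (457, -367, 69), (460, -361, 69)] [30 27 31]
272 [(462, -373, 69), (463, -367, 68), (463, -361, 67)] [34 36 34]
274 [(465, -373, 67), (469, -367, 69), (470, -361, 68)] [34 36 39]
276 [(473, -373, 69), (475, -367, 69), (471, -363, 63)] [34 31 36]
278 [(472, -374, 62), (474, -369, 63), (477, -363, 64)] [34 36 39]
280 [(470, -376, 55), (473, -370, 56), (474, -364, 56)] [26 25 27]
282 [(477, -376, 56), (476, -371, 54), (483, -364, 58)] [15 15 14]
284 [(481, -376, 55), (482, -371, 54), (486, -365, 56)] [11  9 12]
[ 0.4602017  -0.36073636  0.06006941]
```

Depth shows the real fingertip still about 20 mm above the cap (cap top at z 69 mm, tip at about 92 mm), so I need to go further down.

Call:
{"op": "step_arm", "data": {
  "targets": [0,-0.2,0.4,0,0,-0.2,0.8,0,0,-0.2,1.1,0,0,-0.2,1.4,0,0,-0.2,1.6,0,0,-0.2,1.8,0,0,-0.2,2.0,0,0,-0.2,2.0,0]
}}

```text
t: 8.55
tool_pos: [0.4611, -0.359, 0.04]
ee_rot: [-3.034, 0.815, 0.0]
force: [-0.2, 0.8, 2.3]
gripper_width: -0.0003
grip_force: 1.1
```

Call:
{"op": "step_arm", "data": {
  "targets": [0,0,0.1,0,0,0,0.2,0,0,0,0.3,0,0,0,0.4,0,0,0,0.5,0,0,0,0.6,0,0,0,0.7,0,0,0,0.7,0]
}}

```text
t: 9.35
tool_pos: [0.4612, -0.359, 0.0337]
ee_rot: [-3.034, 0.815, -0.0]
force: [-2.3, 1.1, 9.6]
gripper_width: 0.0003
grip_force: 4.9
```

Call:
{"op": "step_arm", "data": {
  "targets": [0,0,0.05,0,0,0,0.1,0,0,0,0.1,0,0,0,0.15,0,0,0,0.15,0,0,0,0.15,0,0,0,0.15,0,0,0,0.15,0]
}}

```text
t: 10.15
tool_pos: [0.4612, -0.359, 0.0335]
ee_rot: [-3.034, 0.815, -0.001]
force: [-3.6, 4.0, 20.1]
gripper_width: 0.0002
grip_force: 10.1
```

```bash
python3 - <<'E'
from h import *
s=ctrl.read_state();print(s['force'],s['tool_pos'])
p,d=ctrl.capture('scene');P=cloud('scene',d)
for v in range(268,282,2): print(v,[tuple((P[v,u]*1000).round().astype(int).tolist()) if d[v,u]>0 else 0 for u in(116,120,134,138)])
cv2.imwrite('pics/btn2.png',cv2.resize(p[230:330,80:180,::-1],None,fx=5,fy=5,interpolation=cv2.INTER_CUBIC))
E
```

```text
[-3.61746976  3.99665153 20.11257418] [ 0.46124473 -0.35900564  0.0335226 ]
268 [(363, -400, -1), 0, (462, -348, 73), (431, -346, 45)]
270 [(372, -400, 1), (439, -379, 56), (465, -349, 71), (448, -344, 54)]
272 [(376, -400, -1), (451, -378, 61), (465, -350, 66), (458, -344, 58)]
274 [(448, -387, 55), (457, -378, 60), (464, -352, 59), (465, -344, 59)]
276 [(459, -387, 59), (461, -379, 59), (470, -352, 59), (467, -345, 55)]
278 [(461, -387, 56), (467, -379, 59), (472, -353, 56), (474, -345, 55)]
280 [(469, -387, 58), (470, -380, 56), (478, -353, 57), (471, -347, 48)]
```

View pics/btn2.png

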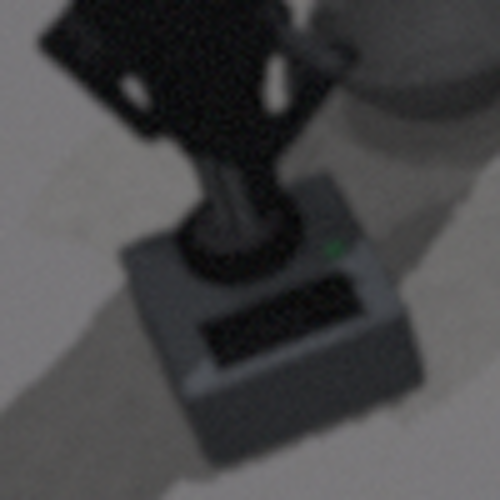

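The cap at (240,240) is pressed onto the housing: its top is at about 60 mm, down from 69, against a hard stop at 20 N. Now I'll release it and rise.

Call:
{"op": "step_arm", "data": {
  "targets": [0,0,-0.5,0,0,0,-1.5,0,0,0,-4,0,0,0,-7,0,0,0,-10,0,0,0,-13,0,0,0,-15,0,0,0,-15,0]
}}

```text
t: 11.0
tool_pos: [0.4631, -0.3604, 0.1846]
ee_rot: [3.032, -0.814, 0.009]
force: [0.4, -1.6, 0.2]
gripper_width: 0.0001
grip_force: 0.0
```

```bash
python3 - <<'E'
from h import *
p,d=ctrl.capture('scene');P=cloud('scene',d);s=ctrl.read_state();print(s['tool_pos'],s['force'],s['t'])
for v in range(268,278,2): print(v,[tuple((P[v,u]*1000).round().astype(int).tolist()) if d[v,u]>0 else 0 for u in(120,125,130)])
p,d=ctrl.capture('top')
P=cloud('top',d);m=(d>0)&(abs(P[...,0]-.55)<.14)&(abs(P[...,1]-.02)<.14)&(P[...,2]>.043)&(P[...,2]<.056)
q=P[m];e=np.array([.8625,-.506]);f=np.array([.506,.8625]);r=q[:,:2]-[.553,-.008];r=r[abs(r@f)<.055]
r=r[abs(r@e)<.1];print(len(r),np.percentile(r@e,[1,99]),np.percentile(r@f,[1,99]))
ctrl.sign_off()
E
```

```text
[ 0.46206319 -0.35944031  0.18272481] [ 0.29622978  0.49385523 -1.10271759] 11.05
268 [(448, -376, 69), (451, -367, 68), (456, -357, 70)]
270 [(455, -376, 69), (456, -367, 68), (460, -357, 69)]
272 [(464, -376, 72), (463, -367, 69), (466, -357, 68)]
274 [(467, -376, 70), (469, -367, 68), (470, -358, 67)]
276 [(471, -377, 68), (474, -367, 68), (473, -358, 65)]
1207 [-0.0751989  0.0623461] [-0.02602305  0.03273105]
the job is handed in; nothing more can be done
```

The tall carton lies flat inside the right outline, the push button was pressed fully down and has sprung back, nothing else was touched, and the job was handed in at about 11 s.

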